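Switch on the long battery pack at the gauge bench

ROBOT

A 6-joint arm with a two-finger parallel gripper is mounted at the origin on the work surface; the furniture and walls round the work are solid. World frame = base frame: x ahead of the robot, y to its left, z up, the work surface at z = 0. Lengths are in m, angles in rad, forces in N, time in s.
With the tool pointing down it reaches from about 0.425 to 1.125 m from the base axis. Payload 14.9 kg.
Tool frame: the origin (TCP) lies at the very end of the fingers, on their centre line; the grasp point (between the pads) lies 19 mm behind it (env.pinch_z is the z of the grasp point in the tool frame, in m); z points along the fingers, y is the line along which they close (so a half turn about z gives the same grasp; the last joint's range is limited). The gripper opens to 91 mm and grips with 3 to 60 N. Pads are 32 mm wide; open, the fingers measure 118 mm over their backs; the gripper's body (76 mm by 178 mm) begins 60 mm behind the grasp point.
Start: joints at [1.082, 0.379, 1.734, -0, 1.028, -0.033], TCP at [0.308, 0.629, 0.214] pointing down, gripper open.
Joint ranges: [-2.77, 2.77], [-0.74, 2.19], [0, 2.66], [-1.06, 4.2], [0.31, 2.87], [-3.08, 3.08]. Speed limits (rad/s): [1.89, 1.89, 2.39, 3.14, 3.14, 3.14].

INTERFACE

Orientations are given as a rotation vector (axis times angle).
In Python, from station import env gives the robot as it stands.
- The arm moves only by the tool drive_tool, never from a script. Its argument "steps" is text: rows parted by semicolons, each of 7 numbers parted by spaces: the shift along the tool's x, y, z in cm, then the turn, a rotation vector about the tool's x, y, z in rad, then the opening in per cent of the stroke, from 0 (shut) to 100 (fully open). A call has 1 to 20 rows; each row shifts and turns the commanded pose from where the row before left it, along the tool's axes as they then stand; what a row does not reach is not made up. A row lasts 1/8 s, in which the tool goes at most 62.5 mm and 10.7 degrees, less where a joint would pass 70% of its speed; a pose out of reach is approached as far as the arm can. A call with a gripper value outside its range is refused whole. The fingers move at their own pace and stop on an object; "newtons" is the grip in N (left out, the last holds). Time passes only in rows, so rows that do not move let the fingers close. It gives the time, the measured TCP pose, the force, the opening and the grip force at its end, in the units of the state.
- env.get_obs(): the state, without advancing time (a new reading comes with each control period).
- env.snapshot(name): name is "side" or "top" or "wrist"; returns a dict with "color" (480x640x3 uint8, red, green, blue), "fx", "fy", "cx", "cy" (pixels), "pose" (4x4, takes a point from camera to world coordinates). Camera axes: x right, y up, looking along -z (the intrinsics and any distortion apply to the point x, -y, -z); pixel columns grow to the right and rows downward; lengths in m; the calibration is good to about 2 mm. A picture is of the moment at which its call begins. There is no depth.
- env.job_done(): hands the job in; it is judged then, once.
The state is a dict: "clock": time; "joint_pos": joint angles; "qd": joint speeds; "joint_efforts": joint torques, N m; "tool_pos": TCP position; "eef_rot": TCP orientation; "force": force on the tool from outside, world axes, zero at the start; "moment": the same for the moment, N m; "gripper_width": finger opening in m; "gripper_force": force on a finger pad.
Only numpy, scipy, OpenCV 4.12 (cv2) and the standard library are available. Lean on these libraries where they do the work, as an engineer would, in place of code of your own. Each camera call takes 0.05 s, during which the arm holds its last target. There are 200 camera calls.

TASK

Switch on the longer of the two flat grey battery packs screwed to the worktop: push the small ridge of the slide switch on its top towards the end with the round white lamp lens, until the switch clicks over and is fully home at that side, then draw back. Leave the shorter pack's switch as it is.

Things in the scene. Friction and masses are not known exactly. Their poses are not given: they have to be found in the camera images.
- long_pack: The longer flat grey plastic pack, fixed: case 110 x 56 mm, 24 mm high, flat top, a screwed ear 10 x 26 x 4 mm at each end. Origin: centre of its underside, on the worktop. x axis: along its length towards the end with the white lens (13 mm wide, 3.5 mm high, centred at x = +44 mm), which is the way the switch goes on; y across; z up. The lens end points away from the robot, up to 52 degrees to either side of world +x.
- long_pack_ridge (a point): Top centre of the ridge on the long pack's slide switch: a bar 5 mm thick along the push, 12 mm wide across it, standing 7 mm above the pack's flat top (its top 31 mm above the worktop). It moves with the switch along the pack's x axis. Off: 6 mm on the far side of the pack's centre from the lens; on: 6 mm on the lens side. Nothing else stands above the top but the lens.
- long_pack_switch (a joint): Travel of the long pack's switch, m: 0 = off (as at the start), 0.012 = on, at its stop, towards the lens. A spring detent holds it at either end: it takes about 4.5 N to start it; past half-way (0.006) it snaps on by itself and stays.
- short_pack_switch (a joint): Travel of the switch on the other pack (72 x 56 mm, 24 mm high, otherwise alike, also fixed): 0 = off, 0.012 = on. It starts at 0 and is to stay there. (The packs may stand left or right of the bench's tall gauge stand, which rises to about 0.45 m near x = 0.46, y = 0: swing the arm past it on the robot's side.)
Mind the look-alikes: they are no part of the job. What is shaped like the long_pack but yellow is not meant.

How it is judged:
By the outcome, as a careful person would: the job done as asked, in the order asked, and still so for the second after the job is handed in, with the robot touching nothing.
It also fails if it takes over 30 s, if anything falls off the work surface, if the arm or the gripper's body presses on something with over 40 N, if the wrist force passes 120 N, or if a joint passes its speed limit or range.

## Working session

There is one attempt and no reset: what is moved stays moved. The work goes in short steps, Python scripts to look and compute and a tool call to move; the robot and the scene stay as the last step left them, time stands still between calls to the robot, and variables do not carry over. Pictures are saved under pics/ and viewed, at most 10 in all, crops included, and the job is handed in when it is done.

Besides the shell and the picture viewer there is one more tool, called after ">>>" by a JSON object that holds its "op" and its "data". drive_tool: Moves the arm, as the interface text tells. Its arguments: {"type":"object","properties":{"steps":{"type":"string"},"newtons":{"type":"number"}},"required":["steps"]}

```bash
mkdir -p pics
python3 - <<'E'
from station import env
import cv2
for n in ("top","side"):
    s=env.snapshot(n); cv2.imwrite(f"pics/{n}0.png",s["color"][:,:,::-1]); print(n,s["fx"],s["fy"],s["cx"],s["cy"],s["pose"].round(4).tolist(),[k for k in s])
o=env.get_obs();print(o)
E
```

```text
top 531.5565414996784 531.5565414996784 307.33254640891056 234.19469253334782 [[-0.0063, 0.9898, -0.1421, 0.2744], [-1.0, -0.0065, -0.0011, -0.0291], [-0.002, 0.1421, 0.9899, 1.0857], [0.0, 0.0, 0.0, 1.0]] ['color', 'fx', 'fy', 'cx', 'cy', 'pose']
side 568.964510224068 568.964510224068 327.4127087050751 227.35690158570034 [[0.7245, 0.6074, -0.3258, 0.0328], [-0.6892, 0.6305, -0.3571, -0.4389], [-0.0115, 0.4832, 0.8754, 1.0761], [0.0, 0.0, 0.0, 1.0]] ['color', 'fx', 'fy', 'cx', 'cy', 'pose']
{'clock': 0.1, 'joint_pos': array([ 1.08169813e+00,  3.79346746e-01,  1.73472579e+00, -7.97414307e-06,
        1.02845768e+00, -3.32929834e-02]), 'qd': array([-0.0015326 ,  0.00091768, -0.00108257, -0.00149456, -0.00042379,
        0.00029128]), 'joint_efforts': array([-8.68014286e-04, -7.65044618e+01, -4.35298097e+01,  6.51309779e-02,
        3.98321834e-02,  9.80027835e-06]), 'tool_pos': array([0.30796937, 0.62822776, 0.2133587 ]), 'eef_rot': array([-7.09735713e-01, -3.06013037e+00,  1.42543228e-03]), 'force': array([0.81071274, 0.33459625, 0.44987226]), 'moment': array([ 0.02917429,  0.00425086, -0.00456219]), 'gripper_force': 0.0, 'gripper_width': 0.09124905068985399}
```

View pics/top0.png

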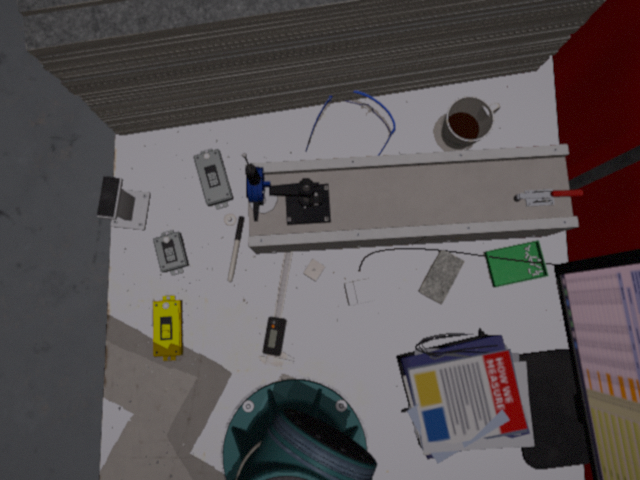

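View pics/side0.png

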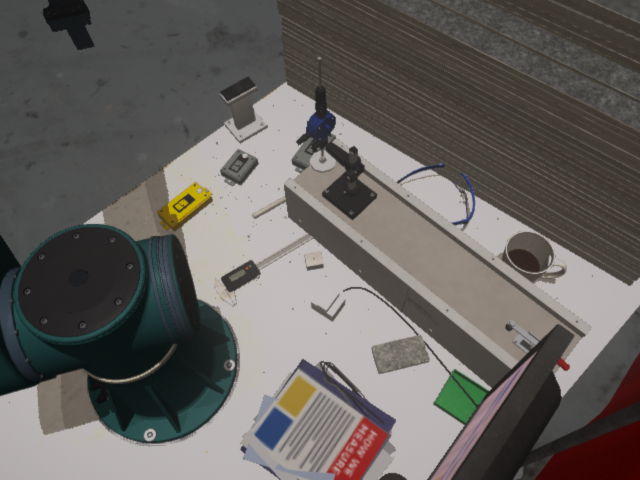

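The top view shows the long grey pack at about (213,178), the short one at (171,251), the yellow decoy at (168,328), and the gauge stand at about (256,185), just right of the long pack.

```bash
cat > h.py <<'E'
import numpy as np
def ray(s,u,v,z):
    T=s["pose"]; d=T[:3,:3]@np.array([(u-s["cx"])/s["fx"],-(v-s["cy"])/s["fy"],-1]); return T[:3,3]+d*(z-T[2,3])/d[2]
def proj(s,p):
    T=s["pose"]; c=T[:3,:3].T@(np.array(p)-T[:3,3]); return s["cx"]+s["fx"]*c[0]/-c[2], s["cy"]-s["fy"]*c[1]/-c[2]
E
python3 - <<'E'
from station import env
import cv2,numpy as np
from h import *
s=env.snapshot("top"); c=s["color"]
cv2.imwrite("pics/crop1.png",cv2.resize(c[140:280,140:280,::-1],(600,600),interpolation=cv2.INTER_CUBIC))
h=cv2.cvtColor(c,cv2.COLOR_RGB2HSV); m=((h[...,2]>70)&(h[...,2]<165)&(h[...,1]<60)).astype(np.uint8)
m[:140]=0;m[280:]=0;m[:,:150]=0;m[:,240:]=0
m=cv2.morphologyEx(m,cv2.MORPH_OPEN,np.ones((3,3)))
for k in cv2.findContours(m,cv2.RETR_EXTERNAL,cv2.CHAIN_APPROX_NONE)[0]:
    if cv2.contourArea(k)<200: continue
    r=cv2.minAreaRect(k); b=cv2.boxPoints(r); print(r,[ray(s,*p,.024).round(4).tolist() for p in b])
E
```

```text
((194.5, 209.5), (139.0, 89.0), 90.0) [[0.6261, 0.2967, 0.024], [0.6248, 0.1123, 0.024], [0.3374, 0.1089, 0.024], [0.3386, 0.2864, 0.024]]
```

View pics/crop1.png

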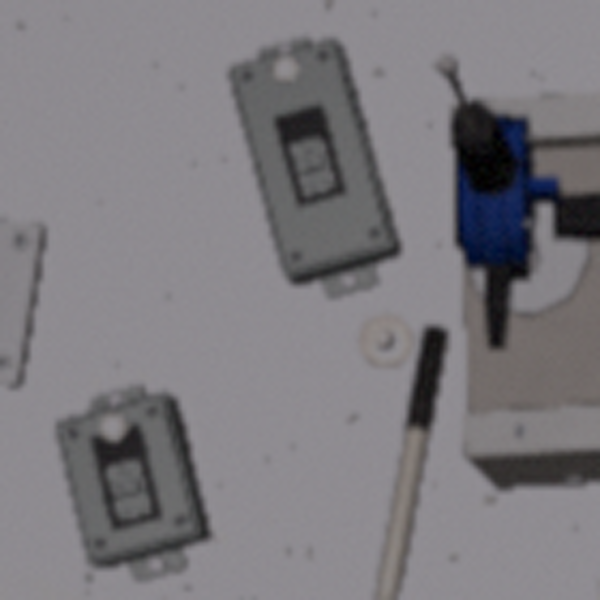

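The crop shows the long pack with its lens at crop (286,68), the far end. Its switch window spans about (278,110) to (343,200), with the ridge at the near (off) end.

Run:
```python
from station import env
import cv2,numpy as np
from h import *
s=env.snapshot("top")
f=lambda u,v,z: ray(s,140+(u+.5)*140/600-.5,140+(v+.5)*140/600-.5,z)
P=dict(tl=(234,70),tr=(340,41),br=(397,244),bl=(294,274))
Q={k:f(*p,.024) for k,p in P.items()}
for k in Q: print(k,Q[k].round(4))
print("len",np.linalg.norm(Q['tl']-Q['bl']),np.linalg.norm(Q['tr']-Q['br']),"wid",np.linalg.norm(Q['tl']-Q['tr']),np.linalg.norm(Q['bl']-Q['br']))
c=sum(Q.values())/4; a=(Q['tl']+Q['tr']-Q['bl']-Q['br'])[:2]; yaw=np.arctan2(a[1],a[0]); print("c",c,"yaw",np.degrees(yaw))
L=f(286,68,.0275); d=(L-c)[:2]; print("lens",L, "in pack", d@[np.cos(yaw),np.sin(yaw)], d@[-np.sin(yaw),np.cos(yaw)])
for n,z,u,v in(("winTop",.024,298,108),("winBot",.024,322,200),("ridge",.031,312,158)):
    p=f(u,v,z); d=(p-c)[:2]; print(n,p.round(4),d@[np.cos(yaw),np.sin(yaw)], d@[-np.sin(yaw),np.cos(yaw)])
```

```text
tl [0.5913 0.2043 0.024 ]
tr [0.6054 0.1535 0.024 ]
br [0.5054 0.1246 0.024 ]
bl [0.4911 0.1734 0.024 ]
len 0.10486235544240366 0.10414810524585338 wid 0.05268806285194671 0.05076087974886478
c [0.54831758 0.16393658 0.024     ] yaw 16.615805820934614
lens [0.59112071 0.17856641 0.0275    ] in pack 0.04519927248278583 0.0017792675363924456
winTop [0.5723 0.1731 0.024 ] 0.0256033177834985 0.0019022747716736991
winBot [0.527  0.1607 0.024 ] -0.021320571966210074 0.003008103138624289
ridge [0.5458 0.1646 0.031 ] -0.0021953465734981703 0.0013502177505450334
```

>>> {"op": "drive_tool", "data": {"steps": "0 0 0 0 0 0.14 0;0 0 0 0 0 0.14 0;0 0 0 0 0 0.14 0;0 0 0 0 0 0.14 0;0 0 0 0 0 0.14 0;0 0 0 0 0 0.126 0;-3 0.3 0 0 0 0 0;-4 0.4 0 0 0 0 0;-4 0.4 0 0 0 0 0;-4 0.4 0 0 0 0 0;-4 0.4 0 0 0 0 0;-4 0.4 0 0 0 0 0;-4 0.4 0 0 0 0 0", "newtons": 20}}

```text
clock: 1.82
tool_pos: [0.4113, 0.3762, 0.2139]
eef_rot: [1.878, 2.518, 0.0]
force: [0.4, 0.1, 0.3]
gripper_width: 0.0005
gripper_force: 0.0
```

>>> {"op": "drive_tool", "data": {"steps": "-4 0.4 0 0 0 0 0;-4 0.4 0 0 0 0 0;-4 0.4 0 0 0 0 0;-4 0.4 0 0 0 0 0;-4 0.5 0 0 0 0 0;-3 0.4 3 0 0 0 0;-1 0.1 3 0 0 0 0;0 0 0 0 0 0 0"}}

```text
clock: 2.82
tool_pos: [0.5031, 0.1539, 0.1523]
eef_rot: [-1.878, -2.515, 0.005]
force: [0.2, -0.4, 0.8]
gripper_width: 0.0005
gripper_force: 0.0
```

Run:
```python
from station import env
import cv2,numpy as np
from h import *
o=env.get_obs(); print(o["tool_pos"],o["eef_rot"],o["force"],o["joint_pos"].round(3))
s=env.snapshot("wrist"); cv2.imwrite("pics/w1.png",s["color"][:,:,::-1]); print(s["pose"].round(3))
c=np.array([.548,.165]); a=np.radians(16.6); ax=np.array([np.cos(a),np.sin(a)])
for x,z in((-.006,.031),(.044,.0275)): print(proj(s,[*(c+x*ax),z]))
```

```text
[0.50312647 0.15393017 0.15231017] [-1.87849101 -2.51518952  0.00462743] [ 0.1568348  -0.35063723  0.84166336] [ 0.253  0.197  2.112 -0.     0.836 -0.035]
[[ 0.959 -0.275 -0.065  0.484]
 [ 0.283  0.93   0.235  0.22 ]
 [-0.004 -0.244  0.97   0.323]
 [ 0.     0.     0.     1.   ]]
(np.float64(362.01832725948327), np.float64(230.80593736670477))
(np.float64(417.25041843886396), np.float64(229.7883737884147))
```

View pics/w1.png

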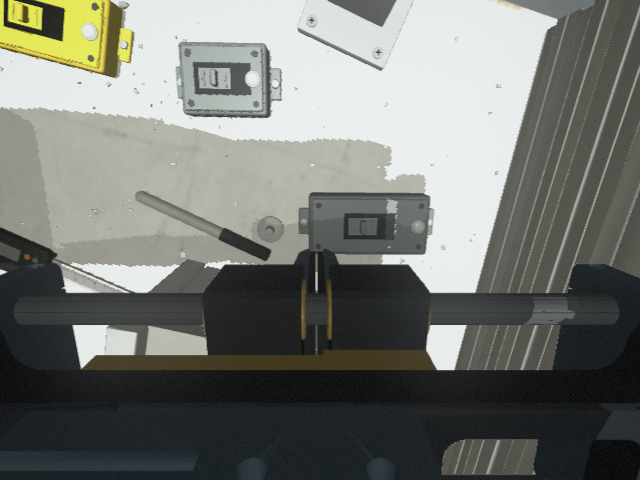

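Wrist view: the pack lies along the image rows, case columns 309–431, lens about (418,227), ridge about (365,227). The fingertips are just below at (316,255). I'll zoom in for the ridge.

Run:
```python
from station import env
import cv2,numpy as np
from h import *
s=env.snapshot("wrist"); c=s["color"][180:290,280:440]
cv2.imwrite("pics/w1c.png",cv2.resize(c[:,:,::-1],(800,550),interpolation=cv2.INTER_CUBIC))
```

```text
(no output)
```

View pics/w1c.png

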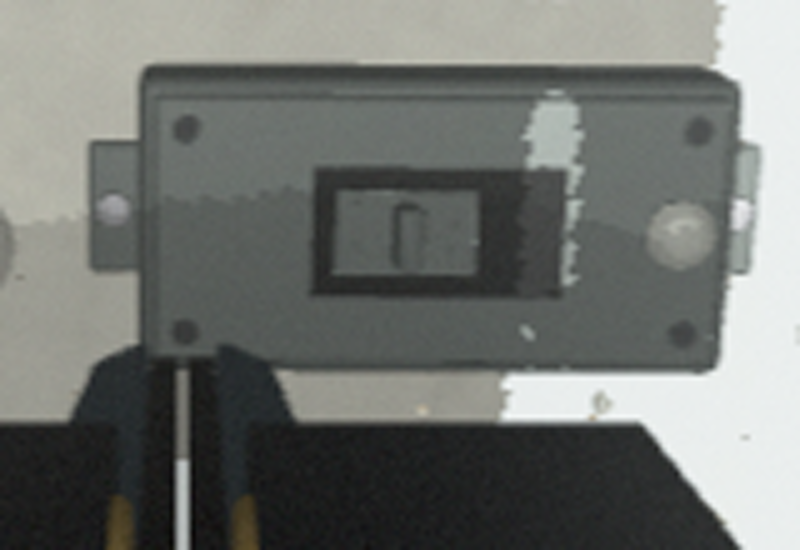

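>>> {"op": "drive_tool", "data": {"steps": "0 0 3 0 0 0 0;0 0 3 0 0 0 0;0 0 3 0 0 0 0;0 0 2 0 0 0 0;0 0 1 0 0 0 0;0 0 0.5 0 0 0 0;0 0 0 0 0 0 0;0 0 0 0 0 0 0"}}

```text
clock: 3.92
tool_pos: [0.5047, 0.155, 0.0296]
eef_rot: [1.878, 2.518, 0.001]
force: [0.1, 0.5, -0.5]
gripper_width: 0.0006
gripper_force: 0.0
```

>>> {"op": "drive_tool", "data": {"steps": "0 0 0.3 0 0 0 0;0 0.5 0 0 0 0 0;0 0.5 0 0 0 0 0;0 0.3 0 0 0 0 0;0 0 0 0 0 0 0"}}

```text
clock: 4.55
tool_pos: [0.517, 0.1586, 0.0259]
eef_rot: [1.878, 2.518, 0.0]
force: [-0.4, 0.1, -0.2]
gripper_width: 0.0003
gripper_force: 0.0
```

>>> {"op": "drive_tool", "data": {"steps": "0 0.3 0 0 0 0 0;0 0.3 0 0 0 0 0;0 0.2 0 0 0 0 0;0 0.2 0 0 0 0 0;0 0.1 0 0 0 0 0;0 0 0 0 0 0 0"}}

```text
clock: 5.3
tool_pos: [0.5273, 0.1617, 0.0259]
eef_rot: [1.878, 2.518, 0.0]
force: [0.5, -0.3, 0.4]
gripper_width: 0.0003
gripper_force: 0.0
```

>>> {"op": "drive_tool", "data": {"steps": "0 0.1 0 0 0 0 0;0 0.1 0 0 0 0 0;0 0.1 0 0 0 0 0;0 0 0 0 0 0 0"}}

```text
clock: 5.8
tool_pos: [0.5303, 0.1625, 0.026]
eef_rot: [1.878, 2.518, 0.0]
force: [-0.1, -0.7, 0.6]
gripper_width: 0.0005
gripper_force: 0.0
```

>>> {"op": "drive_tool", "data": {"steps": "0 0.1 0 0 0 0 0;0 0.1 0 0 0 0 0;0 0.1 0 0 0 0 0;0 0 0 0 0 0 0"}}

```text
clock: 6.3
tool_pos: [0.5327, 0.1632, 0.0258]
eef_rot: [-1.878, -2.518, 0.001]
force: [-3.8, -0.5, 1.0]
gripper_width: 0.0004
gripper_force: 1.9
```

>>> {"op": "drive_tool", "data": {"steps": "0 0.1 0 0 0 0 0;0 0.1 0 0 0 0 0;0 0.1 0 0 0 0 0;0 0.1 0 0 0 0 0;0 0.1 0 0 0 0 0;0 0.1 0 0 0 0 0;0 0.1 0 0 0 0 0;0 0.1 0 0 0 0 0;0 0 0 0 0 0 0"}}

```text
clock: 7.42
tool_pos: [0.5408, 0.1657, 0.0259]
eef_rot: [1.878, 2.518, 0.0]
force: [-0.8, 0.1, -0.2]
gripper_width: 0.0002
gripper_force: 0.0
```

>>> {"op": "drive_tool", "data": {"steps": "0 0.1 0 0 0 0 0;0 0.1 0 0 0 0 0;0 0.1 0 0 0 0 0;0 0 0 0 0 0 0"}}

```text
clock: 7.92
tool_pos: [0.5432, 0.1664, 0.0258]
eef_rot: [-1.878, -2.518, 0.001]
force: [-2.8, -1.4, 1.1]
gripper_width: 0.0009
gripper_force: 1.5
```

>>> {"op": "drive_tool", "data": {"steps": "0 0.1 0 0 0 0 0;0 0 0 0 0 0 0"}}

```text
clock: 8.18
tool_pos: [0.5434, 0.1665, 0.0256]
eef_rot: [-1.877, -2.517, 0.003]
force: [-6.6, -2.0, 3.7]
gripper_width: 0.0005
gripper_force: 3.8
```

Firm stop. I'll draw back, lift, and check.

>>> {"op": "drive_tool", "data": {"steps": "0 -0.5 0 0 0 0 0;0 -1 0 0 0 0 0;0 -1 -0.5 0 0 0 0;0 -1 -2 0 0 0 0;0 0 -3 0 0 0 0;0 0 -3 0 0 0 0;0 0 -3 0 0 0 0;0 0 -1 0 0 0 0;0 0 0 0 0 0 0;0 0 0 0 0 0 0"}}

```text
clock: 9.43
tool_pos: [0.5103, 0.1566, 0.1498]
eef_rot: [-1.878, -2.517, 0.002]
force: [0.0, -0.2, 1.0]
gripper_width: 0.0004
gripper_force: 0.0
```

Run:
```python
from station import env
import cv2
print(env.get_obs()["tool_pos"],env.get_obs()["force"])
s=env.snapshot("wrist"); c=s["color"][20:270,170:450]
cv2.imwrite("pics/w2c.png",cv2.resize(c[:,:,::-1],(672,600),interpolation=cv2.INTER_CUBIC))
```

```text
[0.51028765 0.15660988 0.14981802] [ 0.017266   -0.20761397  1.00912555]
```

View pics/w2c.png

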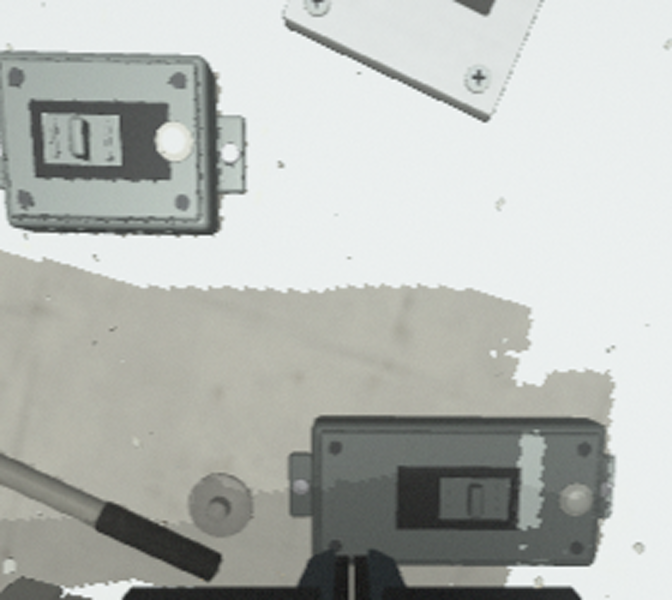

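The long pack's slider is now at the lens end of its window, with the ridge at crop (475,498). The short pack's slider is still off, at crop (80,138). The tool is clear.

```bash
python3 -c "
from station import env
print(env.job_done())"
```

```text
the job is handed in; nothing more can be done
None
```

The long pack's switch is on, pushed to its stop at the lens end; the short pack's switch is still off, the arm is drawn back clear, and the job was handed in at about 9.5 s.

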